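Stack the café tins on the carton and top the column with the tape roll

ROBOT

A 6-joint arm with a two-finger parallel gripper is mounted at the origin on the work surface. World frame = base frame: x ahead of the robot, y to its left, z up, the work surface at z = 0. Lengths are in mm, angles in rad, forces in N, time in s.
With the tool pointing down it reaches from about 350 to 775 mm from the base axis. Payload 7.3 kg.
Tool frame: the origin (TCP) lies midway between the tips of the shut fingers; the grasp point (between the pads) lies 19 mm behind it (grip_depth is the distance from the TCP to the grasp point, in mm); z points along the fingers, y is the direction in which the jaws open and shut (so a half turn about z gives the same grasp; the last joint's range is limited). The gripper opens to 92 mm and grips with 3 to 60 N. Pads are 19 mm wide; open, the fingers measure 130 mm over their backs; the gripper's body (75 mm by 190 mm) begins 47 mm behind the grasp point.
Start: joints at [1.08, 0.342, 1.524, -0, 1.275, -0.146], TCP at [177.441, 494.125, 226.741] pointing down, gripper open.
Joint ranges: [-2.53, 2.53], [-0.77, 2.02], [0.04, 2.7], [-1, 4.14], [0.28, 2.66], [-3.11, 3.11]. Speed limits (rad/s): [2.57, 2.57, 3.14, 3.14, 3.14, 3.14].

INTERFACE

Orientations are given as [roll, pitch, yaw] about the fixed x, y, z axes, in that order (R = Rz(yaw) Ry(pitch) Rx(roll)).
In Python, from plant import get_obs, capture, close_job, spot_in, silhouettes, mark_of, grip_depth gives the robot as it stands.
- The arm moves only by the tool servo_tool, never from a script. Its arguments are lists of equal length, an entry for each row: "slide": the shift along the tool's x, y, z normalised to -1 to 1, where 1 is 20 cm, a list of three; "rot": the turn, a rotation vector about the tool's x, y, z normalised to -1 to 1, where 1 is pi rad, a list of three; "claw": the finger opening in mm, from 0 to 91.8. A call has 1 to 5 rows; each row is the pose to reach, as a shift and turn from the pose commanded when the call began, along the tool's axes at that moment, turning the shorter way round; what a row does not reach only later rows make up. A row lasts 1/8 s, in which the tool goes at most 62.5 mm and 10.7 degrees, less where a joint would pass 70% of its speed; a pose out of reach is approached as far as the arm can. A call with a number of a shift or a turn outside -1 to 1 is refused whole. A call with a gripper value outside its range is refused whole. The fingers move at their own pace and stop on an object; the grip force is fixed at half the most. Time passes only in rows, so rows that repeat a pose let the fingers close. It gives the time, the measured TCP pose, the force and the opening at its end, in the units of the state.
- get_obs(): the state, without advancing time (a new reading comes with each control period).
- capture(name): name is "side" or "top"; returns a dict with "frame" (480x640x3 uint8, red, green, blue), "depth" (480x640 float32, mm along the optical axis (not along the pixel's ray), 0 where there is no reading), "vertical_fov" (degrees; the focal length in pixels is half the picture's height over the tangent of half this angle, whatever the lens; pixels are square), "cx", "cy" (the principal point, pixels), "position" and "rotation" of the camera in the world. Camera axes: x right, y down, z forward; pixel columns grow to the right and rows downward; lengths in mm; the calibration is good to about 2 mm. A picture is of the moment at which its call begins.
- close_job(): hands the job in, once; it reports no verdict.
Trained networks look in the newest picture that a camera, given by its name, has taken for a name from the list of things; names that differ only in an ending like _2 or _b are one class to them, and where a whole thing is asked for, a point or a joint stands for the part that bears it (a point fixed in the world has none). Each returns a list of dicts, best first, with "confidence" (0 to 1); they miss things now and then, are a little off and sometimes report something else, mostly with a low value. They report only what shows in the picture. A call takes as long as a camera call. They do not tell look-alikes from the thing itself.
- spot_in(query, camera): "box" ([left, top, right, bottom] in pixels, round what is visible of it).
- silhouettes(query, camera): "pixels" (480x640 bool, what is visible of it) and "box" ([left, top, right, bottom] in pixels, round what is visible of it).
- mark_of(query, camera): "xy" ([column, row] in pixels: a listed point, or the origin of a listed thing).
The state is a dict: "time": time; "joint_positions": joint angles; "dq": joint speeds; "tau": joint torques, N m; "tool_pos": TCP position; "tcp_rot": TCP orientation; "contact_force": force on the tool from outside, world axes, zero at the start; "moment": the same for the moment, N m; "grip_width": finger opening in mm.
Only numpy, scipy, OpenCV 4.12 (cv2) and the standard library are available. Lean on these libraries where they do the work, as an engineer would, in place of code of your own. Each camera call takes 0.05 s, during which the arm holds its last target. There are 200 camera calls.

TASK

Pack up the café counter: take the two closed steel tins off the sloping rack and stack them squarely on the cardboard carton where it stands, the tall tin first and the flat tin on top, both centred and with their long sides in line with the carton's. Then slide the roll of parcel tape up off its post and lay it flat in the middle of the top tin, ready for taping. Set everything down gently rather than dropping it, do not shift the carton, and leave the mug and jar alone.

Things in the scene. Friction and masses are not known exactly. Their poses are not given: they have to be found in the camera images.
- rack: Fixed sloping rack: plywood board 310 mm wide (its y), 150 mm long, rising at 40 degrees along its +x, low edge nearest the robot, on black feet. A lip along the low edge stands 14 mm above the board. Origin on the table under the middle, z up; foot of the slope (at the lip) at x = -62, z = 22 mm. The tins lie side by side on it, about 75 mm either side of the middle, either way round.
- tall_tin: Closed steel tin with lid, the taller one: 110 mm long (its x), 66 mm wide (its y), 64 mm high (its z). Origin at the centre of its underside, z towards its lid. About 0.35 kg. At the start it lies on the rack with its underside flat on the 40 degree slope, x pointing up the slope and y level. Looks the same turned half round.
- flat_tin: Closed steel tin with lid, the flatter one: 110 mm long (its x), 60 mm wide (its y), 42 mm high (its z). Origin at the centre of its underside, z towards its lid. About 0.22 kg. Lies on the rack in the same way as the tall tin.
- carton: Closed brown cardboard carton, 140 mm long (its x), 100 mm wide (its y), 70 mm high, standing loose on the table, about 2 kg. Origin at the centre of its underside, z up. The column is built on it.
- stand: Fixed tape stand: dark steel disc 96 mm across and 12 mm thick, a 44 mm wide hub whose top is 30 mm above the table, and an upright steel post 20 mm thick from there to 88 mm above the table. Origin at the centre of the disc's underside, z up along the post.
- tape_roll: Rigid roll of brown parcel tape, outside diameter 60 mm, bore 30 mm, 48 mm high along its axis (its z), about 0.15 kg. Origin at the centre of its lower end. At the start it sits upright round the post on the stand's hub, its lower end 30 mm above the table; it slides freely and must rise about 60 mm to clear the post.
- mug: White mug, 76 mm wide, 90 mm high, beyond the work; leave alone. Origin at the centre of its underside.
- jar: Glass jar with steel cap, 72 mm wide, 120 mm high, beyond the work; leave alone. Origin at the centre of its underside.
Things that resemble listed ones, but are neither listed nor needed, are in the scene too. What is shaped like the tall_tin but purple is not meant.

How it is judged (in metres and radians):
On the way, in this order (a step that is already met when the one before it is completed fails the run):
1. the tall tin stands released and square on the carton (horizontal distance between tall_tin and carton below 0.012 m and angle between tall_tin's own z axis and vertical below 0.06 rad and z of tall_tin in the frame of carton between 0.066 and 0.074 m and angle between the x axis of tall_tin and the x axis of carton, either way round below 0.14 rad and contact force between the fingers and tall_tin below 0.1 N and linear speed of tall_tin below 0.03 m/s), for 0.2 s.
2. the flat tin stands released and square on the tall tin (horizontal distance between tall_tin and carton below 0.012 m and angle between each of tall_tin, flat_tin's own z axis and vertical below 0.06 rad and z of tall_tin in the frame of carton between 0.066 and 0.074 m and angle between the x axis of each of tall_tin, flat_tin and the x axis of carton, either way round below 0.14 rad and horizontal distance between flat_tin and tall_tin below 0.012 m and z of flat_tin in the frame of tall_tin between 0.06 and 0.068 m and horizontal distance between flat_tin and carton below 0.016 m and contact force between the fingers and flat_tin below 0.1 N and linear speed of flat_tin below 0.03 m/s), for 0.2 s.
At the end, for the whole second after the job is handed in: Carton upright, within 20 mm of its start; tall tin upright on it, centred to 12 mm; flat tin upright on that, centred to 12 mm (16 mm to the carton); both tins in line with the carton to 8 degrees; tape roll flat on the flat tin, centred to 14 mm; all released and at rest (all of step 2 and horizontal distance between tape_roll and flat_tin below 0.014 m and angle between each of tape_roll, carton's own z axis and vertical below 0.06 rad and z of tape_roll in the frame of flat_tin between 0.038 and 0.046 m and height (world z) of carton below 0.004 m and distance of carton from where it was at the start of the episode below 0.02 m and contact force between the fingers and tall_tin below 0.1 N and linear speed of each of tall_tin, tape_roll below 0.03 m/s and contact force between the fingers and tape_roll below 0.1 N); the robot touches nothing.
It fails at once if a tin or the roll is dropped or thrown (moves faster than 0.5 m/s out of the fingers) ((contact force between the fingers and tall_tin below 0.05 N and linear speed of tall_tin above 0.5 m/s) or (contact force between the fingers and flat_tin below 0.05 N and linear speed of flat_tin above 0.5 m/s) or (contact force between the fingers and tape_roll below 0.05 N and linear speed of tape_roll above 0.5 m/s)).
It fails at once if the carton is shifted more than 20 mm (distance of carton from where it was at the start of the episode above 0.02 m).
It fails at once if the mug or jar is moved more than 20 mm (distance of any of mug, jar from where it was at the start of the episode above 0.02 m).
It also fails if it takes over 72 s, if anything falls off the work surface, if the arm or the gripper's body presses on something with over 40 N, if the wrist force passes 120 N, or if a joint passes its speed limit or range.

## Working session

There is one attempt and no reset: what is moved stays moved. The work goes in short steps, Python scripts to look and compute and a tool call to move; the robot and the scene stay as the last step left them, time stands still between calls to the robot, and variables do not carry over. Pictures are saved under pics/ and viewed, about 8 in all and at most 12, crops included, and the job is handed in when it is done.

Besides the shell and the picture viewer there is one more tool, called as a command line: name --argument value ..., lists and objects as JSON in quotes. servo_tool: Moves the arm, as the interface text tells. Scaled input: -1 to 1 covers 20 cm each way for a shift and pi rad each way for a turn. Its arguments: {"type":"object","properties":{"slide":{"type":"array","items":{"type":"array","items":{"type":"number"}}},"rot":{"type":"array","items":{"type":"array","items":{"type":"number"}}},"claw":{"type":"array","items":{"type":"number"}}},"required":["slide","rot","claw"]}

```bash
mkdir -p pics
python3 - <<'E'
from plant import *
import cv2,numpy as np
o=get_obs();print(o['time'],o['tool_pos'],o['tcp_rot'],o['contact_force'],o['grip_width'],grip_depth)
for n in("side","top"):
    c=capture(n);cv2.imwrite(f'pics/{n}0.png',c['frame'][:,:,::-1]);np.savez(f'{n}0.npz',**c)
    print(n,c['vertical_fov'],c['cx'],c['cy'],c['position'],np.round(c['rotation'],3).tolist())
    for q in("rack","tall_tin","flat_tin","carton","stand","tape_roll"):
        print(q,[(np.round(d['box']).tolist(),round(d['confidence'],2)) for d in spot_in(q,n)])
E
```

```text
0.0 [177.24344506 493.7454628  226.05089587] [-3.14008587e+00 -2.14819167e-04  2.79679877e+00] [ 0.79367864 -0.71426085 -0.44499449] 91.64835378012073 18.8
side 52.129527111000336 317.00690121581016 237.4815529549902 [ 353.39241667 -617.35235126  900.47821761] [-2.42, 0.004, -0.233]
rack [([254.0, 147.0, 370.0, 269.0], 0.64), ([251.0, 162.0, 308.0, 218.0], 0.25)]
tall_tin [([184.0, 157.0, 229.0, 203.0], 0.77), ([249.0, 161.0, 307.0, 216.0], 0.76), ([235.0, 127.0, 284.0, 166.0], 0.75)]
flat_tin [([291.0, 193.0, 338.0, 248.0], 0.94)]
carton [([275.0, 275.0, 351.0, 339.0], 0.8), ([428.0, 315.0, 490.0, 373.0], 0.37)]
stand [([324.0, 383.0, 376.0, 432.0], 0.65), ([426.0, 316.0, 489.0, 373.0], 0.29)]
tape_roll [([332.0, 374.0, 369.0, 418.0], 0.96)]
top 44.61754437252713 337.7233312992436 242.79092262233505 [ 365.87659855   77.23321771 1207.74006286] [-3.007, 0.02, -1.589]
rack [([186.0, 175.0, 363.0, 311.0], 0.67), ([224.0, 241.0, 282.0, 309.0], 0.34)]
tall_tin [([220.0, 241.0, 279.0, 310.0], 0.91), ([158.0, 334.0, 229.0, 394.0], 0.83), ([105.0, 249.0, 173.0, 314.0], 0.79)]
flat_tin [([287.0, 210.0, 341.0, 271.0], 0.97), ([221.0, 241.0, 282.0, 310.0], 0.39)]
carton [([389.0, 226.0, 442.0, 302.0], 0.63)]
stand [([494.0, 233.0, 543.0, 282.0], 0.72)]
tape_roll [([506.0, 238.0, 541.0, 269.0], 0.93)]
```

View pics/side0.png

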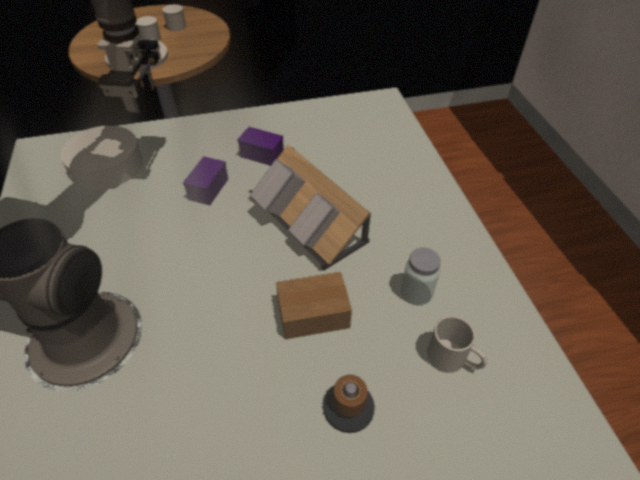

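View pics/top0.png

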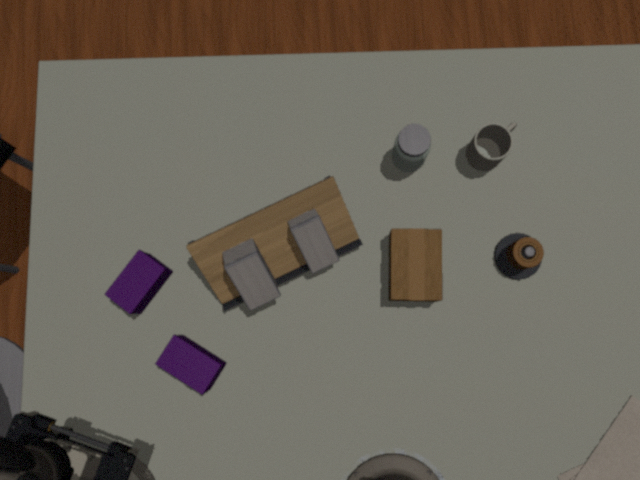

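Look-alikes for the tall tin: in the side view, grey tin on the rack at (277,187), purple decoys at (206,180) and (262,146). In the top view, grey at (250,275), purple at (190,364) and (138,282). I choose the grey one on the rack. The flat tin is at top (313,240), the carton at (415,265) and the tape at (526,252).

```bash
cat > h.py <<'E'
import numpy as np,cv2
from scipy.spatial.transform import Rotation as R
def cloud(c,box=None):
    d=np.asarray(c['depth'],float);h,w=d.shape
    f=h/2/np.tan(np.radians(float(c['vertical_fov']))/2)
    v,u=np.mgrid[:h,:w]
    P=np.stack([(u-c['cx'])/f*d,(v-c['cy'])/f*d,d],-1)
    P=P@R.from_euler('xyz',c['rotation']).as_matrix().T+c['position']
    P[d==0]=np.nan
    if box is not None:
        l,t,r,b=map(int,box);P=P[t:b,l:r]
    return P
def ext(P):
    P=P.reshape(-1,3);return P[~np.isnan(P[:,0])]
def rect(xy):
    return cv2.minAreaRect(xy.astype(np.float32))
E
python3 - <<'E'
from h import *
T=dict(np.load('top0.npz'));S=dict(np.load('side0.npz'))
for n,c,cb,tb in(('top',T,[375,215,455,315],[480,225,560,290]),('side',S,[265,265,360,345],[315,360,385,440])):
    P=ext(cloud(c,cb)); tp=P[(P[:,2]>60)&(P[:,2]<80)];
    print(n,'table z',np.median(P[P[:,2]<15][:,2]),'carton',np.median(tp[:,2]),len(tp),rect(tp[abs(tp[:,2]-np.median(tp[:,2]))<5]))
    P=ext(cloud(c,tb)); tp=P[(P[:,2]>70)&(P[:,2]<84)];print('roll',np.median(tp[:,2]),len(tp),cv2.minEnclosingCircle(tp[:,:2].astype(np.float32)),tp.mean(0))
    pp=P[P[:,2]>84];print('post',len(pp),pp.mean(0))
# rack region: normals by fit of planes at 40 deg
for n,c,b in(('top',T,[180,165,370,320]),('side',S,[240,140,380,275])):
    A=ext(cloud(c,b));A=A[A[:,2]>15]
    best=None
    for yaw in np.radians(np.arange(-40,60,1.)):
        s=np.sin(np.radians(40));nn=np.array([-np.cos(yaw)*s,-np.sin(yaw)*s,np.cos(np.radians(40))])
        h,e=np.histogram(A@nn,bins=np.arange(-1000,500,2.));sc=np.sort(h)[-12:].astype(float)
        sc=(h.astype(float)**2).sum()
        if best is None or sc>best[0]:best=(sc,np.degrees(yaw),nn,h,e)
    sc,y,nn,h,e=best;i=np.where(h>60)[0];print(n,'rack yaw',y,[(e[k],h[k]) for k in i])
E
```

```text
Traceback (most recent call last):
  File "h.py", line 16, in rect
    return cv2.minAreaRect(xy.astype(np.float32))
           ~~~~~~~~~~~~~~~^^^^^^^^^^^^^^^^^^^^^^^
cv2.error: OpenCV(4.12.0) /io/opencv/modules/imgproc/src/convhull.cpp:143: error: (-215:Assertion failed) total >= 0 && (depth == CV_32F || depth == CV_32S) in function 'convexHull'
```

```bash
sed -i 's/minAreaRect(xy.astype/minAreaRect(xy[:,:2].astype/' h.py
cat > m1.py <<'E'
from h import *
T=dict(np.load('top0.npz'));S=dict(np.load('side0.npz'))
for n,c,cb,tb in(('top',T,[375,215,455,315],[480,225,560,290]),('side',S,[265,265,360,345],[315,360,385,440])):
    P=ext(cloud(c,cb)); tp=P[(P[:,2]>60)&(P[:,2]<80)];m=np.median(tp[:,2])
    print(n,'table z',np.median(P[P[:,2]<15][:,2]),'carton',m,len(tp),rect(tp[abs(tp[:,2]-m)<4]))
    P=ext(cloud(c,tb)); tp=P[(P[:,2]>72)&(P[:,2]<84)];print('roll',np.median(tp[:,2]),len(tp),cv2.minEnclosingCircle(tp[:,:2].astype(np.float32)),tp.mean(0))
    pp=P[P[:,2]>84];print('post',len(pp),pp.mean(0))
for n,c,b in(('top',T,[180,165,370,320]),('side',S,[240,140,380,275])):
    A=ext(cloud(c,b));A=A[A[:,2]>15]
    best=None
    for yaw in np.radians(np.arange(-60,60,1.)):
        s=np.sin(np.radians(40));nn=np.array([-np.cos(yaw)*s,-np.sin(yaw)*s,np.cos(np.radians(40))])
        h,e=np.histogram(A@nn,bins=np.arange(-1000,500,2.))
        sc=(h.astype(float)**2).sum()
        if best is None or sc>best[0]:best=(sc,yaw,nn,h,e)
    sc,y,nn,h,e=best;i=np.where(h>150)[0];print(n,'rack yaw',np.degrees(y),[(e[k],h[k]) for k in i])
    d0=e[np.argmax(h)]+1 
    # frame: rows x up slope, y level, n
    ux=np.array([np.cos(y)*np.cos(np.radians(40)),np.sin(y)*np.cos(np.radians(40)),np.sin(np.radians(40))]);uy=np.cross(nn,ux)
    F=np.stack([ux,uy,nn],1)
    for q in(0,42,64):
        p=A[abs(A@nn-d0-q)<5]
        if len(p)>50:
            # largest connected cluster in plane
            L=p@F
            w,v=np.linalg.eigh(np.cov((p-p.mean(0)).T));print(q,len(p),'offset',np.median(L[:,2]-d0),'normal',v[:,0]*np.sign(v[2,0]),'rect',rect(L),'med',np.median(L,0),'world',F@np.array([*rect(L)[0],np.median(L[:,2])]))
E
python3 m1.py
```

```text
top table z 0.7092685453017111 carton 70.60633078037995 3690 ((476.43304443359375, -54.21758270263672), (99.49140167236328, 140.83323669433594), 87.4931411743164)
roll 78.15804680707458 612 ((493.9411315917969, -270.0378723144531), 30.277816772460938) [ 493.81845471 -269.26719289   78.13465613]
post 86 [ 494.13580568 -268.5566747    88.2526949 ]
side table z -0.5008546601539479 carton 69.25875135135834 2911 ((475.431884765625, -56.83784484863281), (103.37938690185547, 140.71107482910156), 87.56258392333984)
roll 77.2684978179833 730 ((492.62640380859375, -272.321533203125), 30.137941360473633) [ 492.37313732 -274.07109681   77.22305352]
post 91 [ 492.68764945 -272.92820301   87.10160955]
top rack yaw 25.0 [(np.float64(-316.0), np.int64(223)), (np.float64(-314.0), np.int64(1101)), (np.float64(-312.0), np.int64(2624)), (np.float64(-310.0), np.int64(2539)), (np.float64(-308.0), np.int64(908)), (np.float64(-306.0), np.int64(173)), (np.float64(-298.0), np.int64(172)), (np.float64(-272.0), np.int64(219)), (np.float64(-270.0), np.int64(618)), (np.float64(-268.0), np.int64(574)), (np.float64
[... 1506 characters left out ...]
9375, 156.39955139160156), 89.4710464477539) med [ 511.21067169  -76.19622018 -310.36832943] world [521.15636723 215.96873443  67.75981236]
42 1239 offset 42.60474796712185 normal [-0.58193945 -0.26963255  0.76723189] rect ((457.95111083984375, -27.064544677734375), (111.1734619140625, 195.9150390625), 0.04947064816951752) med [ 460.10093455  -90.39569934 -268.39525203] world [485.73787949 196.64087208  88.76260851]
64 1052 offset 63.943592138108485 normal [-0.58033128 -0.27419226  0.76683389] rect ((455.51788330078125, -78.76797485351562), (319.64727783203125, 112.018798828125), 88.75243377685547) med [ 458.57860839   40.99384587 -247.05640786] world [493.46814146 143.19712925 103.545063  ]
```

```bash
cat >> h.py <<'E'
def frame(yaw,tilt=40):
    y,t=np.radians([yaw,tilt]);ux=np.array([np.cos(y)*np.cos(t),np.sin(y)*np.cos(t),np.sin(t)]);uy=np.array([-np.sin(y),np.cos(y),0])
    return np.stack([ux,uy,np.cross(ux,uy)],1)
def tool(F): # tool x=-ux, y=uy, z=-n
    return np.stack([-F[:,0],F[:,1],-F[:,2]],1)
def delta(p,Rt,p0=None,R0=None):
    from plant import get_obs
    o=get_obs();p0=o['tool_pos'] if p0 is None else p0;R0=R.from_euler('xyz',o['tcp_rot']).as_matrix() if R0 is None else R0
    s=R0.T@(np.array(p)-p0);r=R.from_matrix(R0.T@Rt).as_rotvec()
    print('slide',np.round(s/200,4).tolist(),'rot',np.round(r/np.pi,4).tolist(),'mm',round(np.linalg.norm(s),1),'deg',round(np.degrees(np.linalg.norm(r)),1))
E
python3 - <<'E'
from h import *
F=frame(24.7)
for n,b in(('top',[180,165,370,320]),('side',[240,140,380,275])):
    c=dict(np.load(n+'0.npz'));A=ext(cloud(c,b));L=A@F
    for nm,ly,d in(('tall',46,-247),('flat',-90,-268.7)):
        p=L[(abs(L[:,1]-ly)<50)&(abs(L[:,2]-d)<5)];lo,hi=np.percentile(p[:,:2],[.7,99.3],axis=0)
        ce=np.array([*(lo+hi)/2,np.median(p[:,2])]);print(n,nm,len(p),hi-lo,rect(p),ce,F@ce)
p=F@np.array([459.5,45.,-247]);print(p)
Rt=tool(F);delta(p+50*F[:,2],Rt)
E
```

```text
top tall 1806 [109.93277677  66.34679677] ((460.6654357910156, 48.593772888183594), (67.83661651611328, 114.6047592163086), 89.74886322021484) [ 461.26078661   48.36351251 -246.38593143] [444.69236359 257.76962169 107.75014483]
top flat 1938 [203.97097959  91.74768019] ((413.0023193359375, -95.19329071044922), (98.92079162597656, 210.8773956298828), 86.81881713867188) [ 414.16635919  -90.66052359 -268.42547739] [482.88080969 122.30981525  60.59515869]
side tall 1067 [219.69355063  81.21581228] ((399.6475830078125, 41.57638931274414), (231.7196044921875, 75.27568054199219), 4.136451721191406) [ 403.4494599    39.89987746 -246.93094891] [408.31308155 231.72105134  70.17223271]
side flat 1279 [200.37326643  76.07662614] ((411.396240234375, -83.70210266113281), (204.9458465576172, 87.66744232177734), 0.4668689966201782) [ 412.75547184  -83.52429967 -268.66946247] [479.05938073 128.40703564  59.50135437]
[445.23103424 254.31514559 106.1479292 ]
slide [-1.5507, -0.7884, 0.4114] rot [-0.0861, -0.2108, -0.2367] mm 357.5 deg 59.1
```

Run:
```python
import cv2
a=cv2.imread('pics/top0.png')[160:330,80:380];cv2.imwrite('pics/crop0.png',cv2.resize(a,None,fx=2.6,fy=2.6,interpolation=3))
```

```text
(no output)
```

View pics/crop0.png

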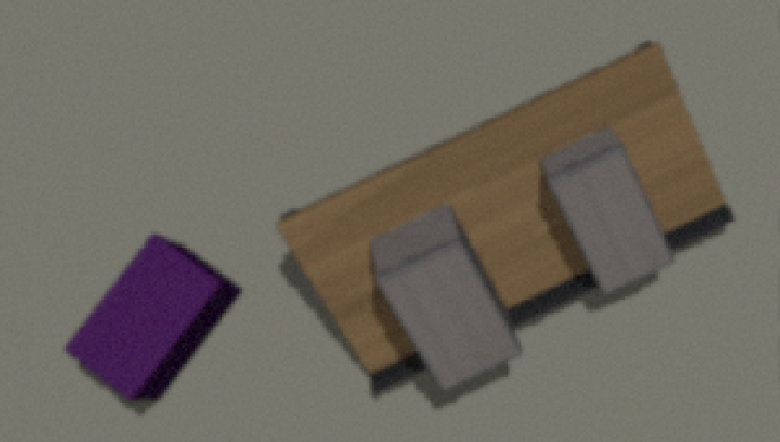

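The crop confirms it: the grey taller tin is on the rack at crop (450,300), the flat tin at (607,210), and the purple decoy is off the rack. Now I approach.

servo_tool --slide '[[-0.8,-0.4,0.05],[-0.8,-0.4,0.05],[-0.8,-0.4,0.05],[-0.8,-0.4,0.05],[-0.8,-0.4,0.05]]' --rot '[[-0.086,-0.211,-0.237],[-0.086,-0.211,-0.237],[-0.086,-0.211,-0.237],[-0.086,-0.211,-0.237],[-0.086,-0.211,-0.237]]' --claw '[91.8,91.8,91.8,91.8,91.8]'

```text
time: 1.32
tool_pos: [301.2, 364.6, 217.4]
tcp_rot: [3.114, 0.641, -2.792]
contact_force: [1.6, -0.5, -0.5]
grip_width: 92.1
```

Run:
```python
from h import *
F=frame(24.7)
p=np.array([444.5,256,107]);delta(p+50*F[:,2],tool(F))
for n,b in(('top',[180,165,370,320]),('side',[240,140,380,275])):
    A=ext(cloud(dict(np.load(n+'0.npz')),b));A=A[A[:,2]>40];L=A@F
    for nm,ly,d in(('tall',46,-247),('flat',-90,-268.7)):
        q=L[(abs(L[:,1]-ly)<50)&(abs(L[:,2]-d)<5)];lo,hi=np.percentile(q[:,:2],[.7,99.3],axis=0)
        ce=np.array([*(lo+hi)/2,np.median(q[:,2])]);print(n,nm,len(q),hi-lo,rect(q),F@ce)
```

```text
slide [-0.0467, -0.7818, 0.463] rot [-0.0073, -0.018, -0.0205] mm 182.0 deg 5.1
top tall 1806 [109.93277677  66.34679677] ((460.6654357910156, 48.593772888183594), (67.83661651611328, 114.6047592163086), 89.74886322021484) [444.69236359 257.76962169 107.75014483]
top flat 1578 [109.97312344  60.49046553] ((460.9739685058594, -87.5343017578125), (114.18585968017578, 61.16910171508789), 0.0020689964294433594) [514.27498447 140.45399892  90.91538404]
side tall 1042 [110.52006871  68.47104134] ((457.9149169921875, 47.22376251220703), (72.78291320800781, 111.87362670898438), 89.32537841796875) [443.62920616 254.99372175 105.27114982]
side flat 1095 [108.6616449   62.41369566] ((458.65130615234375, -89.79583740234375), (110.63575744628906, 65.04549407958984), 0.23535208404064178) [513.60406232 137.47539311  89.01541998]
```

servo_tool --slide '[[-0.047,-0.782,0.463],[-0.047,-0.782,0.463],[-0.047,-0.782,0.463],[-0.047,-0.782,0.463],[-0.047,-0.782,0.463]]' --rot '[[-0.007,-0.018,-0.02],[-0.007,-0.018,-0.02],[-0.007,-0.018,-0.02],[-0.007,-0.018,-0.02],[-0.007,-0.018,-0.02]]' --claw '[91.8,91.8,91.8,91.8,91.8]'

```text
time: 1.95
tool_pos: [386.4, 260.2, 194.5]
tcp_rot: [3.137, 0.611, -2.716]
contact_force: [-0.0, 0.2, -0.5]
grip_width: 92.0
```

Run:
```python
from h import *
from plant import *
F=frame(24.7)
p=np.array([444.2,256.4,106.5]);delta(p-47*F[:,2],tool(F))
c=capture('top');im=c['frame'][150:350,170:390,::-1];cv2.imwrite('pics/pre1.png',cv2.resize(im,None,fx=3,fy=3))
```

```text
slide [0.0224, -0.1393, 0.7403] rot [0.0005, -0.0278, -0.0015] mm 150.7 deg 5.0
```

View pics/pre1.png

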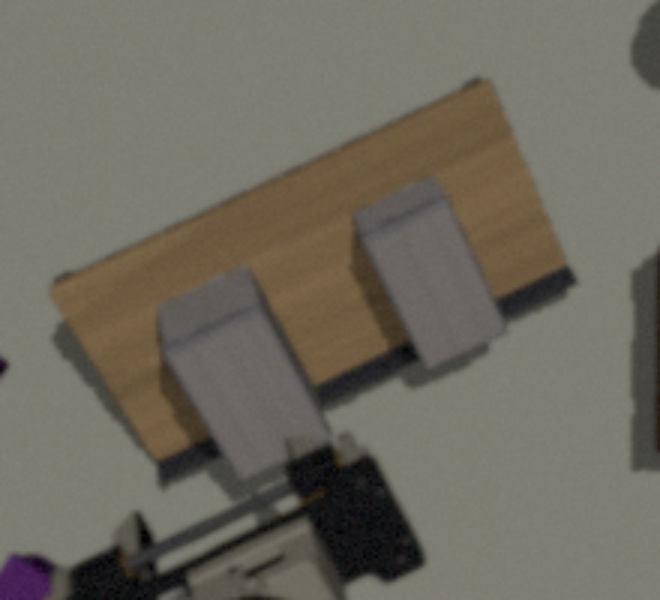

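Run:
```python
from h import *
from plant import *
o=get_obs();print(np.round(o['joint_positions'],3),np.round(o['dq'],2),o['tool_pos'],o['tcp_rot'])
F=frame(24.7)
p=np.array([444.2,256.4,106.5]);delta(p+50*F[:,2],tool(F))
```

```text
[ 0.42   0.02   2.229  0.031  0.283 -1.608] [ 0.06 -0.    0.   -0.35  0.    0.52] [386.63365944 259.48344819 193.90880066] [ 3.13845147  0.60972617 -2.71170756]
slide [0.0631, -0.135, 0.255] rot [0.0008, -0.0281, -0.0004] mm 59.1 deg 5.1
```

The tilt is stopped by joint 5 at its 0.28 limit. The pads stay flat at any pitch about the jaw axis, so I'll grasp with the tool tilted 22° and place with it tilted 18° back.

```bash
cat >> h.py <<'E'
N40=frame(24.7)[:,2]
def grasp(lid,depth,tilt=22,yaw=24.7,back=0):
    t=tool(frame(yaw,tilt));return np.array(lid)-depth*N40+(19-back)*t[:,2],t
TALL=[444.2,256.4,106.5];FLAT=[514,139,90]
E
python3 - <<'E'
from h import *
for b in(70,0):
    p,t=grasp(TALL,20,back=b);print(p);delta(p,t)
p1,_=grasp(TALL,20,back=70);p,t=grasp(TALL,20);delta(p,t,p1,t)
E
```

```text
[438.52256517 253.78867174 138.46548772]
slide [-0.0249, -0.1351, 0.3551] rot [0.0008, 0.0719, -0.0002] mm 76.2 deg 12.9
[462.34588591 264.74617501  73.5626179 ]
slide [0.0535, -0.136, 0.6962] rot [0.0008, 0.0719, -0.0002] mm 142.3 deg 12.9
slide [0.0, 0.0, 0.35] rot [0.0, 0.0, 0.0] mm 70.0 deg 0.0
```

servo_tool --slide '[[-0.025,-0.135,0.2],[-0.025,-0.135,0.355],[-0.025,-0.135,0.355],[-0.025,-0.135,0.355]]' --rot '[[0.001,0.072,0],[0.001,0.072,0],[0.001,0.072,0],[0.001,0.072,0]]' --claw '[91.8,91.8,91.8,91.8]'

```text
time: 2.5
tool_pos: [436.6, 254.7, 138.5]
tcp_rot: [3.141, 0.383, -2.715]
contact_force: [-0.1, -0.1, 1.1]
grip_width: 91.5
```

Run:
```python
from h import *
from plant import *
o=get_obs();print(np.round(o['joint_positions'],3),np.round(o['dq'],2),o['tool_pos'])
p,t=grasp(TALL,20);delta(p,t)
```

```text
[ 0.36   0.24   2.034  0.054  0.486 -1.681] [ 0.   -0.02  0.01  0.01 -0.   -0.01] [436.56598874 254.68056032 138.52774819]
slide [-0.0068, -0.0077, 0.3529] rot [-0.0003, -0.0003, -0.0013] mm 70.6 deg 0.2
```

servo_tool --slide '[[-0.004,-0.008,0.15],[-0.007,-0.008,0.28],[-0.007,-0.008,0.353],[-0.007,-0.008,0.353]]' --rot '[[0,0,-0.001],[0,0,-0.001],[0,0,-0.001],[0,0,-0.001]]' --claw '[91.8,91.8,91.8,91.8]'

```text
time: 3.0
tool_pos: [462.8, 264.8, 73.5]
tcp_rot: [-3.141, 0.383, -2.711]
contact_force: [0.6, 0.1, 0.5]
grip_width: 91.9
```

Run:
```python
from h import *
from plant import *
o=get_obs();print(np.round(o['joint_positions'],3),o['contact_force'])
p,t=grasp(TALL,20);delta(p,t)
c=capture('side');cv2.imwrite('pics/g1.png',cv2.resize(c['frame'][110:290,190:400,::-1],None,fx=3,fy=3))
```

```text
[ 0.361  0.403  2.037  0.081  0.32  -1.713] [0.58786038 0.07060344 0.51011627]
slide [0.0017, 0.0005, -0.0013] rot [-0.0002, -0.0004, -0.0003] mm 0.4 deg 0.1
```

View pics/g1.png

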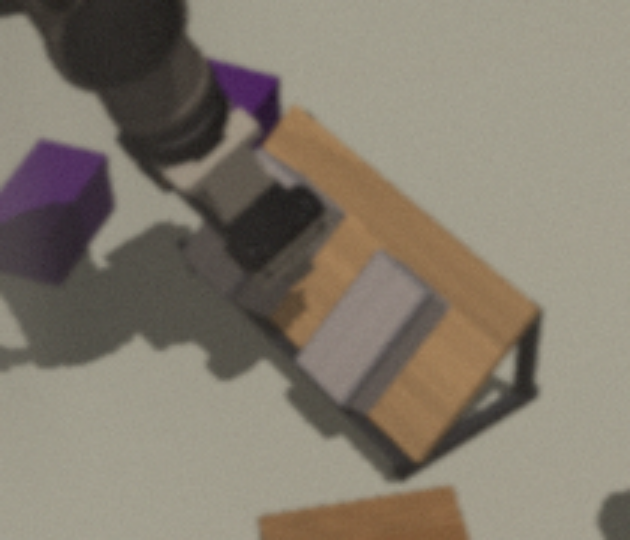

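The fingers straddle the tall tin at crop (290,215), with no contact force. I close now.

servo_tool --slide '[[0,0,0],[0,0,0],[0,0,0],[0,0,0],[0,0,0]]' --rot '[[0,0,0],[0,0,0],[0,0,0],[0,0,0],[0,0,0]]' --claw '[55,55,55,55,55]'

```text
time: 3.68
tool_pos: [463.5, 265.0, 74.1]
tcp_rot: [-3.141, 0.384, -2.712]
contact_force: [-3.1, 0.5, 6.0]
grip_width: 65.9
```

Run:
```python
from h import *
p,t=grasp(TALL,20)
delta(p+60*N40+[0,0,20],t,p,t)
# place pose via carton
C=np.array([476,-55.5,70]);t2=tool(frame(-2.5,-18))
delta(C,t2,np.array([0,0,0.]),t2)
```

```text
slide [0.0552, -0.0, -0.378] rot [0.0, 0.0, 0.0] mm 76.4 deg 0.0
slide [-2.1647, -0.1734, -1.0714] rot [0.0, 0.0, 0.0] mm 484.3 deg 0.0
```

servo_tool --slide '[[0.031,0,-0.095],[0.093,0,-0.285],[0.055,0,-0.378],[-0.02,0,-0.56],[-0.076,0,-0.7]]' --rot '[[0,0,0],[0,0,0],[0,0,0],[0,0,0],[0,0,0]]' --claw '[55,55,55,55,55]'

```text
time: 4.3
tool_pos: [428.2, 248.6, 209.9]
tcp_rot: [-3.141, 0.383, -2.712]
contact_force: [0.8, 0.8, -2.9]
grip_width: 65.8
```

```bash
cat >> h.py <<'E'
def place(c,yaw,tilt,h): # TCP for tin whose grasp offset from tin lid-plane: h = grasp point height above support at c
    t=tool(frame(yaw,tilt));return np.array(c)+[0,0,h]+19*t[:,2],t
E
python3 - <<'E'
from h import *
from plant import *
o=get_obs();print(np.round(o['joint_positions'],3),o['tool_pos'],o['tcp_rot'],o['grip_width'],o['contact_force'])
C=[475.9,-55.5,70]
p,t=place(C,-2.5,-18,44+60);print(p);delta(p,t)
c=capture('top');cv2.imwrite('pics/l1.png',c['frame'][:,:,::-1]);np.savez('top1.npz',**c)
E
```

```text
[ 0.353  0.113  1.952  0.044  0.696 -1.676] [428.15924732 248.56194739 209.89209839] [-3.14102763  0.38270296 -2.71193825] 65.75468007766099 [ 0.76905064  0.79433523 -2.86585156]
[470.03426531 -55.24389649 155.92992619]
slide [0.5112, -1.4681, 0.0859] rot [0.0051, 0.2176, 0.1535] mm 311.4 deg 48.0
```

View pics/l1.png

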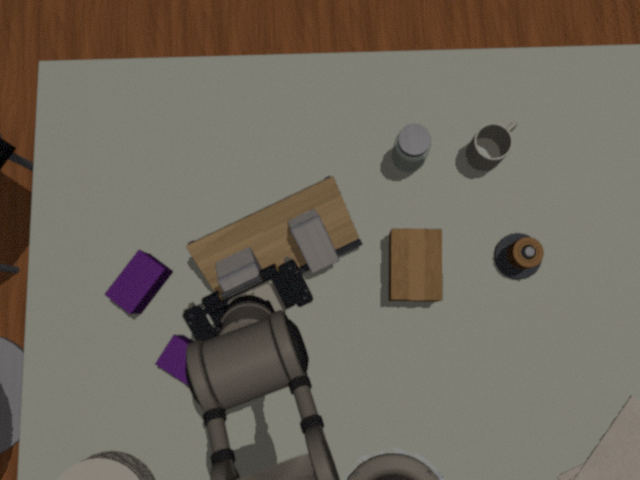

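servo_tool --slide '[[0.1,-0.2,-0.1],[0.22,-0.45,-0.1],[0.32,-0.7,-0.1],[0.4,-0.95,-0.1],[0.4,-1,-0.1]]' --rot '[[0.005,0.218,0.153],[0.005,0.218,0.153],[0.005,0.218,0.153],[0.005,0.218,0.153],[0.005,0.218,0.153]]' --claw '[55,55,55,55,55]'

```text
time: 4.97
tool_pos: [438.3, 30.0, 195.8]
tcp_rot: [-3.141, -0.32, 3.093]
contact_force: [-0.8, 0.3, -2.9]
grip_width: 65.7
```

Run:
```python
from h import *
C=[475.9,-55.5,70]
p,t=place(C,-2.5,-18,44+60);print(p);delta(p,t)
```

```text
[470.03426531 -55.24389649 155.92992619]
slide [-0.2328, -0.418, 0.1332] rot [0.0001, -0.0018, -0.0014] mm 99.3 deg 0.4
```

servo_tool --slide '[[-0.1,-0.2,0.03],[-0.233,-0.418,0.133],[-0.233,-0.418,0.133],[-0.233,-0.418,0.133]]' --rot '[[0,-0.002,-0.001],[0,-0.002,-0.001],[0,-0.002,-0.001],[0,-0.002,-0.001]]' --claw '[55,55,55,55]'

```text
time: 5.48
tool_pos: [469.8, -51.7, 157.2]
tcp_rot: [3.139, -0.31, 3.103]
contact_force: [-0.5, 0.7, -2.1]
grip_width: 66.1
```

Run:
```python
from h import *
from plant import *
o=get_obs();print(o['tool_pos'],o['tcp_rot'],o['grip_width'])
for n in('side','top'):
    c=capture(n);np.savez(n+'2.npz',**c)
    if n=='side':cv2.imwrite('pics/p1.png',cv2.resize(c['frame'][180:370,210:420,::-1],None,fx=3,fy=3))
```

```text
[469.77219219 -51.73212688 157.16765391] [ 3.13920872 -0.30981912  3.10279649] 66.0956538102164
```

View pics/p1.png

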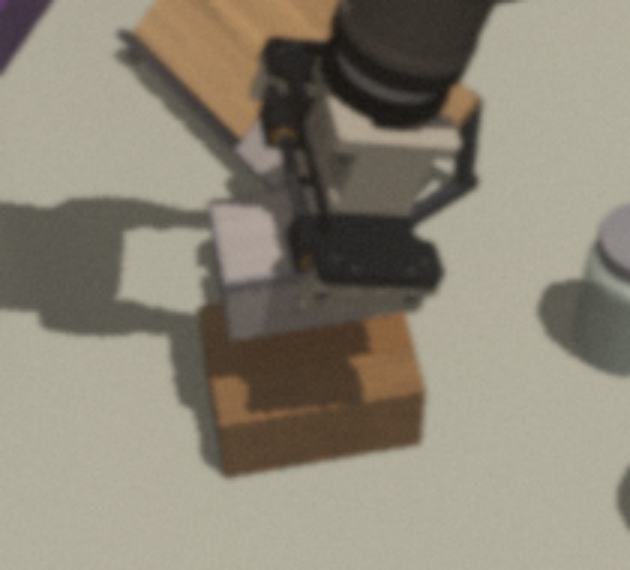

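The tin hangs level over the carton: its lid end is at crop (250,245) and its side bottom edge runs (230,335)–(380,315). Now I measure its pose.

Run:
```python
from h import *
C=[475.9,-55.5,70]
for n in('side','top'):
    A=ext(cloud(dict(np.load(n+'2.npz')),[230,200,460,345]))
    A=A[(A[:,2]>110)&(A[:,2]<215)&(A[:,0]>395)&(A[:,0]<560)&(A[:,1]>-115)&(A[:,1]<10)]
    lid=A[(A[:,0]<448)&(A[:,2]>170)&(A[:,2]<215)]
    m=np.median(lid,0);lid=lid[abs(lid[:,2]-m[2])<6];w,v=np.linalg.eigh(np.cov((lid-lid.mean(0)).T));nn=v[:,0]*np.sign(v[2,0])
    print(n,'lid',len(lid),np.median(lid,0),nn,np.percentile(lid,[1,99],axis=0).tolist())
    s=A[(A[:,1]<-80)&(A[:,1]>-100)&(A[:,2]<185)&(A[:,2]>120)]
    if len(s)>100:
        w,v=np.linalg.eigh(np.cov((s-s.mean(0)).T));nn=v[:,0];print('side',len(s),s.mean(0),nn*-np.sign(nn[1]),np.percentile(s,[1,99],axis=0).tolist())
p,t=place(C,-2.5,-18,44+60);delta(p,t)
```

```text
side lid 492 [432.55897499 -56.44369913 195.06543925] [-0.01108    -0.01420396  0.99983773] [[417.7695583628264, -86.18211862236481, 189.72374697718982], [447.57339857443753, -20.087435584898355, 198.09390579736413]]
side 494 [448.98546789 -85.00007171 156.07060704] [-0.04817656 -0.99875253 -0.01313002] [[417.8442928054969, -90.16219615238307, 132.9681036690372], [515.5386635224969, -81.32963313584135, 184.16302120114318]]
  return _methods._mean(a, axis=axis, dtype=dtype,
  ret = um.true_divide(
<stdin>:7: RuntimeWarning: Mean of empty slice.
  avg = a.mean(axis, **keepdims_kw)
<stdin>:7: RuntimeWarning: Degrees of freedom <= 0 for slice
  c *= np.true_divide(1, fact)
  c *= np.true_divide(1, fact)
Traceback (most recent call last):
numpy.linalg.LinAlgError: Eigenvalues did not converge
```

Run:
```python
from h import *
p,t=place([478.7,-55.5,70],-2.5,-18,44)
for z in(110,99,94): print(z);delta([p[0],p[1],z],t)
print(p,t.T@[0,0,-1])
```

```text
110
slide [-0.0867, -0.0202, 0.225] rot [-0.0, 0.002, 0.0019] mm 48.4 deg 0.5
99
slide [-0.1033, -0.0203, 0.2774] rot [-0.0, 0.002, 0.0019] mm 59.3 deg 0.5
94
slide [-0.1109, -0.0203, 0.3012] rot [-0.0, 0.002, 0.0019] mm 64.3 deg 0.5
[472.83426531 -55.24389649  95.92992619] [-0.30901699  0.          0.95105652]
```

servo_tool --slide '[[-0.05,-0.02,0.11],[-0.087,-0.02,0.225],[-0.1,-0.02,0.265],[-0.103,-0.02,0.278],[-0.103,-0.02,0.278]]' --rot '[[0,0.002,0.002],[0,0.002,0.002],[0,0.002,0.002],[0,0.002,0.002],[0,0.002,0.002]]' --claw '[55,55,55,55,55]'

```text
time: 6.2
tool_pos: [473.2, -55.8, 99.4]
tcp_rot: [-3.141, -0.313, 3.097]
contact_force: [-0.1, 0.9, -2.8]
grip_width: 66.4
```

servo_tool --slide '[[-0.003,0,0.009],[-0.005,0,0.014],[-0.005,0,0.014]]' --rot '[[0,0,0],[0,0,0],[0,0,0]]' --claw '[55,55,55]'

```text
time: 6.58
tool_pos: [472.9, -56.0, 95.8]
tcp_rot: [-3.141, -0.314, 3.097]
contact_force: [-0.7, -0.7, -3.2]
grip_width: 65.8
```

Not in contact yet; I continue in small steps.

servo_tool --slide '[[-0.0015,0,0.005],[-0.0015,0,0.005]]' --rot '[[0,0,0],[0,0,0]]' --claw '[55,55]'

```text
time: 6.82
tool_pos: [473.0, -56.1, 95.2]
tcp_rot: [-3.141, -0.314, 3.097]
contact_force: [-0.3, -0.2, 3.1]
grip_width: 66.0
```

servo_tool --slide '[[-0.0015,0,0.005],[-0.0015,0,0.005]]' --rot '[[0,0,0],[0,0,0]]' --claw '[55,55]'

```text
time: 7.08
tool_pos: [473.0, -56.1, 95.2]
tcp_rot: [-3.141, -0.314, 3.097]
contact_force: [-2.6, 0.1, 12.9]
grip_width: 65.9
```

servo_tool --slide '[[0,0,0],[0,0,0],[0,0,-0.005],[0,0,-0.15],[0,0,-0.4]]' --rot '[[0,0,0],[0,0,0],[0,0,0],[0,0,0],[0,0,0]]' --claw '[75,91.8,91.8,91.8,91.8]'

```text
time: 7.7
tool_pos: [496.6, -56.8, 169.3]
tcp_rot: [3.141, -0.319, 3.097]
contact_force: [1.4, -0.4, -0.4]
grip_width: 91.7
```

servo_tool --slide '[[0,0,-0.15],[0,0.2,-0.25],[0,0.4,-0.3],[0,0.6,-0.3],[0,0.8,-0.3]]' --rot '[[0,0,0],[0,0,0],[0,-0.11,-0.07],[0,-0.16,-0.11],[0,-0.218,-0.151]]' --claw '[91.8,91.8,91.8,91.8,91.8]'

```text
time: 8.32
tool_pos: [523.5, 103.4, 227.3]
tcp_rot: [3.118, 0.163, -2.873]
contact_force: [0.5, 0.9, -1.0]
grip_width: 92.0
```

Run:
```python
from h import *
from plant import *
o=get_obs();print(o['tool_pos'],o['tcp_rot'],np.round(o['joint_positions'],3))
p,t=grasp(FLAT,11,back=70);print(p);delta(p,t)
for n,b in(('side',[230,200,400,345]),('top',[375,205,460,315])):
    c=capture(n);np.savez(n+'3.npz',**c);A=ext(cloud(c,b))
    for z in(70,134):
        q=A[abs(A[:,2]-z)<5]
        if len(q)>100:
            lo,hi=np.percentile(q[:,:2],[.5,99.5],axis=0);print(n,z,len(q),np.median(q[:,2]),rect(q),(lo+hi)/2)
```

```text
[523.46372133 103.44830554 227.31435054] [ 3.11755816  0.16311189 -2.87277355] [ 0.013  0.268  1.641  0.073  1.082 -1.859]
[503.06676497 133.97127374 128.85988771]
slide [0.137, 0.1627, 0.4804] rot [-0.0064, -0.0695, -0.0507] mm 105.1 deg 15.5
side 70 1413 69.43622613093885 ((513.683349609375, 33.45399475097656), (343.92108154296875, 173.15802001953125), 64.13776397705078) [521.24904713  54.30851603]
side 134 1625 133.15411244351446 ((476.91668701171875, -58.18198776245117), (70.08815002441406, 111.5057144165039), 87.05448150634766) [476.66544261 -58.27118204]
top 70 667 70.57176722762915 ((476.222412109375, -60.12327575683594), (88.12815856933594, 140.03587341308594), 87.67202758789062) [476.39038905 -62.17175555]
top 134 2167 134.43273454240511 ((477.9681396484375, -55.42181396484375), (66.6307601928711, 111.21614074707031), 87.85516357421875) [477.47605494 -55.28040209]
```

Tall tin placed: about 1.5 mm off in both x and y, in line. Next, the flat tin.

servo_tool --slide '[[0.137,0.163,0.2],[0.137,0.163,0.48],[0.137,0.163,0.48],[0.137,0.163,0.48]]' --rot '[[-0.006,-0.07,-0.051],[-0.006,-0.07,-0.051],[-0.006,-0.07,-0.051],[-0.006,-0.07,-0.051]]' --claw '[91.8,91.8,91.8,91.8]'

```text
time: 8.93
tool_pos: [504.4, 132.3, 130.0]
tcp_rot: [3.141, 0.38, -2.715]
contact_force: [0.2, -0.2, 1.3]
grip_width: 91.6
```

Run:
```python
from h import *
from plant import *
o=get_obs();print(o['tool_pos'],o['tcp_rot'],np.round(o['joint_positions'],3))
p,t=grasp(FLAT,11);print(p);delta(p,t)
```

```text
[504.38334264 132.2680464  130.00527024] [ 3.14081107  0.37980437 -2.71519331] [ 0.017  0.284  2.     0.299  0.527 -2.214]
[526.89008571 144.92877701  63.95701789]
slide [0.003, 0.0108, 0.3544] rot [-0.0003, -0.0013, -0.0014] mm 70.9 deg 0.3
```

servo_tool --slide '[[0.003,0.011,0.15],[0.003,0.011,0.28],[0.003,0.011,0.354],[0.003,0.011,0.354],[0.003,0.011,0.354]]' --rot '[[0,-0.001,-0.001],[0,-0.001,-0.001],[0,-0.001,-0.001],[0,-0.001,-0.001],[0,-0.001,-0.001]]' --claw '[91.8,91.8,91.8,91.8,91.8]'

```text
time: 9.55
tool_pos: [525.6, 145.2, 63.6]
tcp_rot: [-3.14, 0.384, -2.71]
contact_force: [0.5, -0.1, 0.1]
grip_width: 91.8
```

servo_tool --slide '[[0,0,0],[0,0,0],[0,0,0],[0,0,0],[0,0,0]]' --rot '[[0,0,0],[0,0,0],[0,0,0],[0,0,0],[0,0,0]]' --claw '[50,50,50,50,50]'

```text
time: 10.18
tool_pos: [524.8, 145.2, 62.7]
tcp_rot: [-3.14, 0.383, -2.71]
contact_force: [-2.4, -0.1, 2.5]
grip_width: 59.8
```

Run:
```python
from h import *
from plant import *
o=get_obs();print(o['tool_pos'],o['tcp_rot'],np.round(o['joint_positions'],3))
c=capture('side');cv2.imwrite('pics/g2.png',cv2.resize(c['frame'][110:290,190:400,::-1],None,fx=3,fy=3))
```

```text
[524.84591416 145.18038901  62.67823664] [-3.14045261  0.38296961 -2.71005832] [ 0.046  0.441  2.014  0.411  0.357 -2.318]
```

View pics/g2.png

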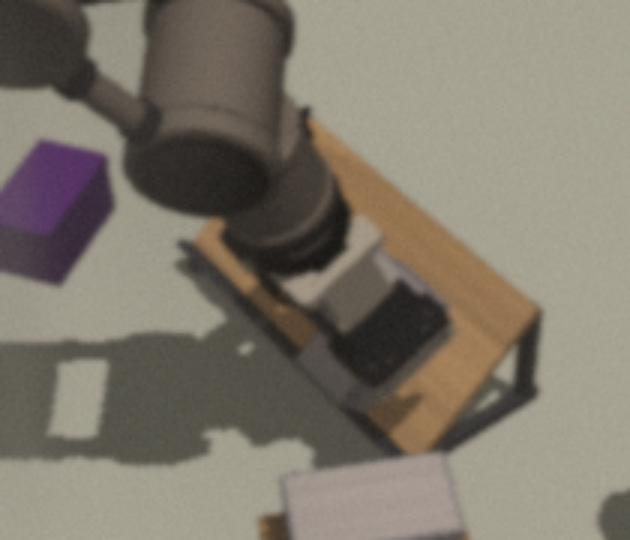

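Flat tin gripped at 59.8 mm, gripper at crop (390,330). I lift.

servo_tool --slide '[[0.031,0,-0.095],[0.093,0,-0.285],[0.055,0,-0.378],[-0.03,0,-0.6],[-0.11,0,-0.8]]' --rot '[[0,0,0],[0,0,0],[0,0,0],[0,0,0],[0,0,0]]' --claw '[50,50,50,50,50]'

```text
time: 10.85
tool_pos: [488.2, 128.7, 219.9]
tcp_rot: [-3.141, 0.381, -2.71]
contact_force: [1.6, 0.6, -2.5]
grip_width: 60.0
```

Run:
```python
from h import *
from plant import *
o=get_obs();print(o['tool_pos'],o['tcp_rot'],np.round(o['joint_positions'],3),o['contact_force'])
p,t=place([477.5,-56.5,134],-2.5,-18,31+60);print(p);delta(p,t)
```

```text
[488.22304682 128.72644462 219.87996628] [-3.14088123  0.38089442 -2.71026898] [ 0.008  0.122  1.908  0.22   0.773 -2.125] [ 1.6487148   0.63946163 -2.51361414]
[471.63426531 -56.24389649 206.92992619]
slide [0.453, -0.8056, -0.1111] rot [0.0049, 0.2171, 0.1541] mm 186.2 deg 47.9
```

servo_tool --slide '[[0.09,-0.1,-0.1],[0.18,-0.3,-0.15],[0.27,-0.5,-0.15],[0.36,-0.7,-0.15],[0.453,-0.806,-0.111]]' --rot '[[0.005,0.217,0.154],[0.005,0.217,0.154],[0.005,0.217,0.154],[0.005,0.217,0.154],[0.005,0.217,0.154]]' --claw '[50,50,50,50,50]'

```text
time: 11.48
tool_pos: [473.4, -58.1, 204.9]
tcp_rot: [-3.141, -0.315, 3.095]
contact_force: [1.2, 1.1, -2.6]
grip_width: 59.5
```

servo_tool --slide '[[0,0,0],[0,0,0]]' --rot '[[0,0,0],[0,0,0]]' --claw '[50,50]'

```text
time: 11.72
tool_pos: [472.4, -55.6, 205.9]
tcp_rot: [3.14, -0.312, 3.099]
contact_force: [-0.0, 0.4, -3.6]
grip_width: 60.0
```

Run:
```python
from h import *
from plant import *
p,t=place([477.5,-56.5,134],-2.5,-18,31+60);print(p);delta(p,t)
print(get_obs()['tool_pos'])
c=capture('side');np.savez('side4.npz',**c);cv2.imwrite('pics/p2.png',cv2.resize(c['frame'][150:370,210:420,::-1],None,fx=2.5,fy=2.5))
A=ext(cloud(c,[230,150,460,345]))
A=A[(A[:,0]>395)&(A[:,0]<560)&(A[:,1]>-115)&(A[:,1]<10)]
lid=A[(A[:,0]<445)&(A[:,2]>215)&(A[:,2]<260)];m=np.median(lid,0);lid=lid[abs(lid[:,2]-m[2])<6];w,v=np.linalg.eigh(np.cov((lid-lid.mean(0)).T))
print('lid',len(lid),np.median(lid,0),v[:,0],np.percentile(lid,[1,99],axis=0).tolist())
for lo,hi in((198,m[2]-8),(85,128)):
    s=A[(A[:,1]<-75)&(A[:,1]>-105)&(A[:,2]<hi)&(A[:,2]>lo)]
    w,v=np.linalg.eigh(np.cov((s-s.mean(0)).T));print('side',len(s),s.mean(0),v[:,0],np.percentile(s,[1,99],axis=0).tolist())
```

```text
[471.63426531 -56.24389649 206.92992619]
slide [0.005, -0.0034, -0.0038] rot [0.0003, 0.0007, 0.0004] mm 1.4 deg 0.1
[472.3843022  -55.58434442 205.90111114]
lid 345 [434.07656102 -60.06569204 234.16448254] [-0.01259532 -0.01547786  0.99980088] [[423.08039755453956, -86.8981747602175, 228.77344279369308], [444.8461993265232, -25.202033456800425, 236.9223579049197]]
side 261 [447.12822913 -87.35595031 213.06005249] [0.25167541 0.9573041  0.14222637] [[423.1227981677794, -104.20062994654177, 198.3209878834361], [483.2976710875809, -80.53617368454003, 225.55006545404675]]
side 685 [474.28499945 -90.2131995  106.67265254] [0.04680078 0.99887301 0.00789876] [[421.2651014142874, -93.88018113795037, 85.49025474136086], [528.8141334481008, -85.9028595537289, 127.57685473917472]]
```

View pics/p2.png

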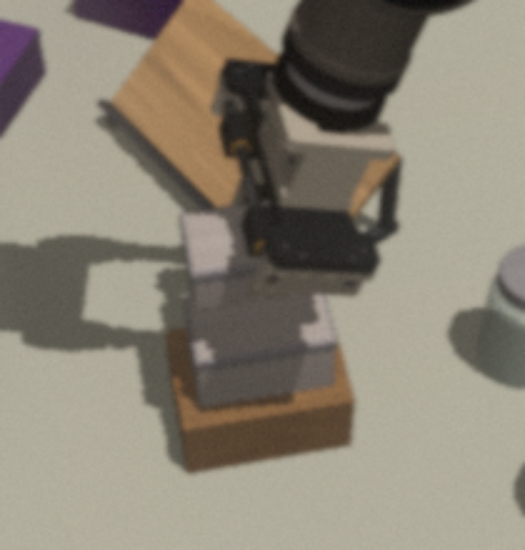

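The flat tin hangs level above the tall tin, its lid end at crop (210,240) and the tall tin below at (260,340). Lower it about 58 mm, shifting 1.5 mm in x.

Run:
```python
from h import *
_,t=place([477.5,-56.5,134],-2.5,-18,31)
for z in(165,151.5,149): delta([470.9,-56.1,z],t)
```

```text
slide [-0.0562, -0.0041, 0.1993] rot [0.0001, 0.001, 0.0005] mm 41.4 deg 0.2
slide [-0.0769, -0.0042, 0.2636] rot [0.0001, 0.001, 0.0005] mm 54.9 deg 0.2
slide [-0.0807, -0.0042, 0.2755] rot [0.0001, 0.001, 0.0005] mm 57.4 deg 0.2
```

servo_tool --slide '[[-0.028,-0.004,0.1],[-0.056,-0.004,0.2],[-0.071,-0.004,0.245],[-0.077,-0.004,0.264],[-0.077,-0.004,0.264]]' --rot '[[0,0.001,0],[0,0.001,0],[0,0.001,0],[0,0.001,0],[0,0.001,0]]' --claw '[50,50,50,50,50]'

```text
time: 12.4
tool_pos: [471.2, -56.7, 151.6]
tcp_rot: [3.141, -0.314, 3.099]
contact_force: [0.2, -0.2, -3.0]
grip_width: 60.1
```

servo_tool --slide '[[-0.0025,0,0.008],[-0.004,0,0.012],[-0.004,0,0.012]]' --rot '[[0,0,0],[0,0,0],[0,0,0]]' --claw '[50,50,50]'

```text
time: 12.78
tool_pos: [471.0, -56.9, 148.6]
tcp_rot: [3.141, -0.315, 3.098]
contact_force: [-0.1, -0.6, -2.1]
grip_width: 60.0
```

servo_tool --slide '[[-0.0015,0,0.005],[-0.0015,0,0.005]]' --rot '[[0,0,0],[0,0,0]]' --claw '[50,50]'

```text
time: 13.02
tool_pos: [470.8, -56.9, 147.4]
tcp_rot: [3.141, -0.316, 3.098]
contact_force: [-0.3, 0.2, -2.4]
grip_width: 59.8
```

servo_tool --slide '[[-0.0015,0,0.005],[-0.0015,0,0.005]]' --rot '[[0,0,0],[0,0,0]]' --claw '[50,50]'

```text
time: 13.28
tool_pos: [470.9, -56.9, 146.7]
tcp_rot: [3.141, -0.315, 3.098]
contact_force: [-0.6, -0.2, -0.1]
grip_width: 59.8
```

servo_tool --slide '[[-0.0008,0,0.0025],[-0.0008,0,0.0025]]' --rot '[[0,0,0],[0,0,0]]' --claw '[50,50]'

```text
time: 13.52
tool_pos: [470.9, -56.9, 146.6]
tcp_rot: [3.141, -0.315, 3.098]
contact_force: [-1.1, 0.5, 5.2]
grip_width: 59.8
```

In contact; release and retreat along the tool, then check and plan the roll.

servo_tool --slide '[[0,0,0],[0,0,0],[0,0,0],[0,0,-0.15],[0,0,-0.4]]' --rot '[[0,0,0],[0,0,0],[0,0,0],[0,0,0],[0,0,0]]' --claw '[70,91.8,91.8,91.8,91.8]'

```text
time: 14.15
tool_pos: [494.9, -57.8, 221.7]
tcp_rot: [3.14, -0.32, 3.098]
contact_force: [0.8, -0.1, 0.8]
grip_width: 91.5
```

servo_tool --slide '[[0,0,-0.1],[0,-0.25,-0.15],[0,-0.5,-0.15],[0,-0.75,-0.15],[0,-1,-0.15]]' --rot '[[0,0,0],[0,-0.05,0],[0,-0.1,0],[0,-0.1,0],[0,-0.1,0]]' --claw '[91.8,91.8,91.8,91.8,91.8]'

```text
time: 14.78
tool_pos: [495.6, -259.6, 251.0]
tcp_rot: [3.142, -0.0, 3.098]
contact_force: [0.2, 0.1, -0.9]
grip_width: 92.1
```

Run:
```python
from h import *
from plant import *
o=get_obs();print(o['tool_pos'],o['tcp_rot'],np.round(o['joint_positions'],3))
t=tool(frame(-2.5,0));delta([493.2,-271.2,110],t)
for n,b in(('side',[230,170,400,345]),('top',[375,195,470,315])):
    c=capture(n);np.savez(n+'5.npz',**c);A=ext(cloud(c,b))
    A=A[(A[:,0]>390)&(A[:,0]<570)&(A[:,1]>-125)&(A[:,1]<15)]
    for z in(70,134,176):
        q=A[abs(A[:,2]-z)<5]
        if len(q)>100:
            print(n,z,len(q),np.median(q[:,2]),rect(q))
```

```text
[ 495.60919894 -259.61385588  250.95410402] [ 3.14154814e+00 -4.22364689e-04  3.09803936e+00] [-0.619  0.389  1.385 -0.     1.368 -2.147]
slide [0.0092, -0.0584, 0.7048] rot [0.0, -0.0001, 0.0] mm 141.4 deg 0.0
side 70 803 69.34214772922803 ((467.5730285644531, -57.216400146484375), (101.91706085205078, 124.91156768798828), 87.40741729736328)
side 134 218 132.7478198394133 ((454.5653076171875, -80.81475830078125), (51.88382339477539, 114.34825134277344), 53.506080627441406)
side 176 989 175.22547435575711 ((457.8702087402344, -58.25394058227539), (64.17542266845703, 71.75248718261719), 87.01374053955078)
top 70 1068 70.54498489710932 ((476.14752197265625, -54.328880310058594), (99.38475036621094, 139.87583923339844), 87.80857849121094)
top 134 209 134.00430467287424 ((465.8324890136719, -31.774063110351562), (126.84825134277344, 57.06370544433594), 26.956727981567383)
top 176 2145 176.5044693133591 ((478.52166748046875, -57.09703826904297), (62.075923919677734, 111.17659759521484), 87.09601593017578)
```

Flat tin within about 2 mm of the tall tin and 4 mm of the carton. Next, the roll.

servo_tool --slide '[[0.009,-0.058,0.3],[0.009,-0.058,0.55],[0.009,-0.058,0.7],[0.009,-0.058,0.7],[0.009,-0.058,0.7]]' --rot '[[0,0,0],[0,0,0],[0,0,0],[0,0,0],[0,0,0]]' --claw '[91.8,91.8,91.8,91.8,91.8]'

```text
time: 15.5
tool_pos: [494.7, -269.8, 111.8]
tcp_rot: [-3.141, 0.001, 3.099]
contact_force: [0.3, -0.5, 1.5]
grip_width: 91.8
```

Run:
```python
from h import *
from plant import *
t=tool(frame(-2.5,0));delta([493.2,-271.2,46],t);print(get_obs()['tool_pos'])
c=capture('side');cv2.imwrite('pics/r1.png',cv2.resize(c['frame'][290:460,250:450,::-1],None,fx=3,fy=3))
```

```text
slide [0.0072, -0.0072, 0.329] rot [-0.0002, 0.0002, 0.0003] mm 65.8 deg 0.1
[ 494.66098429 -269.77909202  111.79672663]
```

View pics/r1.png

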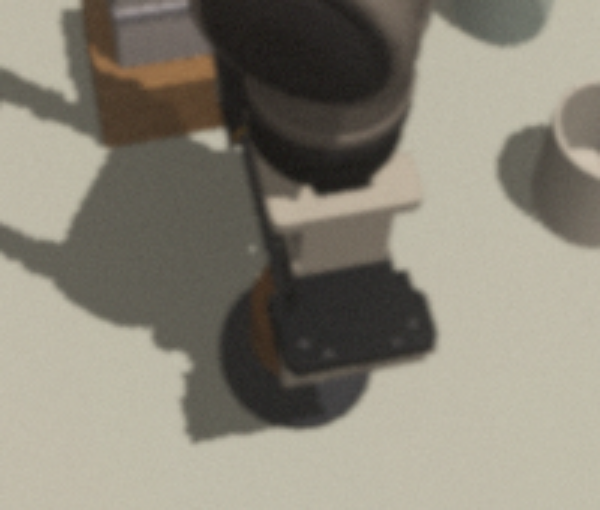

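The gripper is over the roll, seen at crop (265,310) behind the near finger. Descend and close.

servo_tool --slide '[[0.007,-0.007,0.12],[0.007,-0.007,0.25],[0.007,-0.007,0.329],[0.007,-0.007,0.329]]' --rot '[[0,0,0],[0,0,0],[0,0,0],[0,0,0]]' --claw '[91.8,91.8,91.8,91.8]'

```text
time: 16.05
tool_pos: [492.2, -270.8, 44.6]
tcp_rot: [3.141, -0.002, 3.098]
contact_force: [-0.1, 0.3, 1.2]
grip_width: 91.9
```

servo_tool --slide '[[0,0,0],[0,0,0],[0,0,0],[0,0,0],[0,0,0]]' --rot '[[0,0,0],[0,0,0],[0,0,0],[0,0,0],[0,0,0]]' --claw '[50,50,50,50,50]'

```text
time: 16.68
tool_pos: [492.4, -271.1, 45.0]
tcp_rot: [3.142, -0.001, 3.098]
contact_force: [-0.1, 0.6, 3.8]
grip_width: 58.9
```

servo_tool --slide '[[0,0,-0.08],[0,0,-0.2],[0,0,-0.35],[0,0,-0.6],[0,0,-0.9]]' --rot '[[0,0,0],[0,0,0],[0,0,0],[0,0,0],[0,0,0]]' --claw '[50,50,50,50,50]'

```text
time: 17.3
tool_pos: [491.8, -270.5, 226.2]
tcp_rot: [3.14, -0.003, 3.098]
contact_force: [0.7, -0.9, -1.9]
grip_width: 59.7
```

servo_tool --slide '[[0,0,-0.25],[0,0,-0.25]]' --rot '[[0,0,0],[0,0,0]]' --claw '[50,50]'

```text
time: 17.55
tool_pos: [493.9, -272.0, 280.1]
tcp_rot: [-3.136, 0.007, 3.098]
contact_force: [0.8, 0.7, -1.5]
grip_width: 58.9
```

Run:
```python
from h import *
from plant import *
o=get_obs();print(o['tool_pos'],o['contact_force'],o['grip_width'])
t=tool(frame(-2.5,0));delta([477.5,-57,240],t)
for n,b in(('side',[300,200,420,420]),('top',[470,200,590,300])):
    c=capture(n);A=ext(cloud(c,b))
    A=A[(A[:,0]>450)&(A[:,0]<530)&(A[:,1]>-310)&(A[:,1]<-230)]
    q=A[(A[:,2]>205)&(A[:,2]<285)];print(n,len(q),np.round(np.percentile(q,[2,50,98],axis=0),1).tolist())
    if n=='side':cv2.imwrite('pics/r2.png',cv2.resize(c['frame'][220:450,250:450,::-1],None,fx=2.5,fy=2.5))
```

```text
[ 493.86332655 -271.96578523  280.05108382] [ 0.84462236  0.72357782 -1.48467611] 58.93927044774678
slide [0.1295, 1.0713, 0.1938] rot [-0.0016, 0.0022, 0.0001] mm 219.3 deg 0.5
side 57 [[464.8, -293.6, 266.1], [466.6, -282.2, 272.9], [473.3, -267.7, 284.4]]
top 71 [[465.8, -286.2, 262.4], [501.9, -282.3, 273.3], [509.1, -259.0, 284.3]]
```

View pics/r2.png

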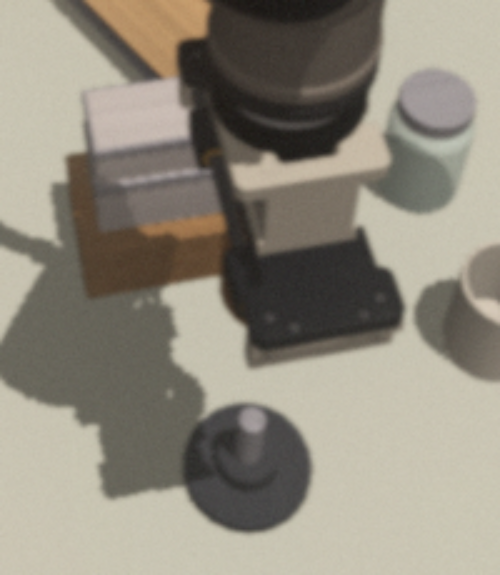

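Roll off the post and held; the bare post shows at crop (250,430). Move over the stack.

servo_tool --slide '[[0.03,0.25,0],[0.06,0.5,0],[0.09,0.75,0.1],[0.125,1,0.19],[0.13,1,0.19]]' --rot '[[-0.001,0.001,0],[-0.001,0.001,0],[-0.001,0.001,0],[-0.001,0.001,0],[-0.001,0.001,0]]' --claw '[50,50,50,50,50]'

```text
time: 18.27
tool_pos: [472.8, -66.7, 234.0]
tcp_rot: [3.136, -0.011, 3.103]
contact_force: [0.2, 0.0, -0.5]
grip_width: 58.9
```

Run:
```python
from h import *
t=tool(frame(-2.5,0))
for z in (240,196):delta([476.7,-57,z],t)
```

```text
slide [-0.0171, 0.0493, -0.0297] rot [0.0019, -0.0035, 0.0014] mm 12.0 deg 0.8
slide [-0.0195, 0.048, 0.1902] rot [0.0019, -0.0035, 0.0014] mm 39.4 deg 0.8
```

servo_tool --slide '[[0,0.04,0],[0,0.04,0],[0,0.04,0]]' --rot '[[0,0,0],[0,0,0],[0,0,0]]' --claw '[50,50,50]'

```text
time: 18.65
tool_pos: [475.7, -62.9, 236.8]
tcp_rot: [3.138, -0.004, 3.097]
contact_force: [0.2, 0.3, -1.8]
grip_width: 59.1
```

Run:
```python
from h import *
from plant import *
t=tool(frame(-2.5,0));print(get_obs()['tool_pos'],get_obs()['tcp_rot'])
for z in (205,196):delta([476.7,-57,z],t)
```

```text
[475.73167508 -62.93203547 236.7912152 ] [ 3.13830888 -0.00415104  3.09714366]
slide [-0.0042, 0.0293, 0.159] rot [0.001, -0.0013, -0.0003] mm 32.4 deg 0.3
slide [-0.0044, 0.0292, 0.204] rot [0.001, -0.0013, -0.0003] mm 41.2 deg 0.3
```

servo_tool --slide '[[-0.002,0.029,0.03],[-0.004,0.029,0.1],[-0.004,0.029,0.16],[-0.004,0.029,0.2],[-0.004,0.029,0.204]]' --rot '[[0.001,-0.001,0],[0.001,-0.001,0],[0.001,-0.001,0],[0.001,-0.001,0],[0.001,-0.001,0]]' --claw '[50,50,50,50,50]'

```text
time: 19.27
tool_pos: [476.0, -56.1, 195.1]
tcp_rot: [3.141, -0.003, 3.098]
contact_force: [-0.1, 0.6, -1.3]
grip_width: 59.2
```

servo_tool --slide '[[0,0,0.006],[0,0,0.01],[0,0,0.01]]' --rot '[[0,0,0],[0,0,0],[0,0,0]]' --claw '[50,50,50]'

```text
time: 19.65
tool_pos: [476.5, -56.2, 194.2]
tcp_rot: [3.141, -0.001, 3.098]
contact_force: [-0.1, -0.6, -1.2]
grip_width: 59.2
```

servo_tool --slide '[[0,0,0.005],[0,0,0.005]]' --rot '[[0,0,0],[0,0,0]]' --claw '[50,50]'

```text
time: 19.9
tool_pos: [476.4, -56.2, 193.0]
tcp_rot: [3.141, -0.001, 3.098]
contact_force: [-0.7, -0.4, -1.1]
grip_width: 59.0
```

servo_tool --slide '[[0,0,0.005],[0,0,0.005]]' --rot '[[0,0,0],[0,0,0]]' --claw '[50,50]'

```text
time: 20.15
tool_pos: [476.4, -56.2, 191.9]
tcp_rot: [3.141, -0.001, 3.098]
contact_force: [0.4, 0.1, -2.1]
grip_width: 59.3
```

servo_tool --slide '[[0,0,0.004],[0,0,0.004]]' --rot '[[0,0,0],[0,0,0]]' --claw '[50,50]'

```text
time: 20.4
tool_pos: [476.4, -56.2, 191.1]
tcp_rot: [3.141, -0.001, 3.098]
contact_force: [0.3, 0.7, -1.2]
grip_width: 59.2
```

servo_tool --slide '[[0,0,0.004],[0,0,0.004]]' --rot '[[0,0,0],[0,0,0]]' --claw '[50,50]'

```text
time: 20.65
tool_pos: [476.4, -56.2, 191.0]
tcp_rot: [3.141, -0.001, 3.098]
contact_force: [-2.8, 0.3, 4.8]
grip_width: 58.9
```

servo_tool --slide '[[0,0,0.003],[0,0,0.003]]' --rot '[[0,0,0],[0,0,0]]' --claw '[50,50]'

```text
time: 20.9
tool_pos: [476.5, -56.2, 190.9]
tcp_rot: [3.142, -0.0, 3.098]
contact_force: [-4.3, 0.4, 10.1]
grip_width: 59.1
```

In contact; release and retreat straight up.

servo_tool --slide '[[0,0,-0.002],[0,0,-0.002],[0,0,-0.002],[0,0,-0.1],[0,0,-0.3]]' --rot '[[0,0,0],[0,0,0],[0,0,0],[0,0,0],[0,0,0]]' --claw '[70,91.8,91.8,91.8,91.8]'

```text
time: 21.52
tool_pos: [475.6, -56.0, 248.9]
tcp_rot: [3.14, -0.005, 3.098]
contact_force: [1.1, -0.2, 0.3]
grip_width: 91.9
```

servo_tool --slide '[[0,0,-0.25],[0.1,0.25,-0.25],[0.2,0.5,-0.25],[0.25,0.75,-0.25],[0.25,0.95,-0.25]]' --rot '[[0,0,0],[0,0,0],[0,0,0],[0,0,0],[0,0,0]]' --claw '[91.8,91.8,91.8,91.8,91.8]'

```text
time: 22.15
tool_pos: [434.1, 137.5, 300.1]
tcp_rot: [3.141, -0.001, 3.099]
contact_force: [1.0, 0.3, 0.4]
grip_width: 91.9
```

servo_tool --slide '[[0,0.05,0],[0,0.05,0]]' --rot '[[0,0,0],[0,0,0]]' --claw '[91.8,91.8]'

```text
time: 22.4
tool_pos: [435.3, 145.7, 299.6]
tcp_rot: [-3.141, -0.002, 3.099]
contact_force: [0.1, -0.5, 0.3]
grip_width: 91.9
```

Run:
```python
from h import *
from plant import *
o=get_obs();print(o['time'],o['tool_pos'],np.round(o['dq'],2),o['contact_force'])
for n,b in(('side',[230,130,400,345]),('top',[375,195,490,315])):
    c=capture(n);A=ext(cloud(c,b))
    A=A[(A[:,0]>390)&(A[:,0]<570)&(A[:,1]>-125)&(A[:,1]<15)]
    for z in(70,176,224):
        q=A[abs(A[:,2]-z)<5]
        if len(q)>100:
            print(n,z,len(q),np.median(q[:,2]),rect(q),cv2.minEnclosingCircle(q[:,:2].astype(np.float32)) if z==224 else '')
    if n=='side':cv2.imwrite('pics/end.png',cv2.resize(c['frame'][150:350,200:450,::-1],None,fx=2.5,fy=2.5))
```

```text
22.4 [435.25878807 145.6940084  299.64207042] [-0.03 -0.01  0.01 -0.01  0.   -0.01] [ 0.11462545 -0.45964614  0.29542031]
side 70 1004 69.2669859095326 ((475.33282470703125, -58.12041091918945), (101.41085815429688, 140.66282653808594), 87.49727630615234) 
side 176 911 175.1634741420562 ((477.5188903808594, -59.406089782714844), (63.179256439208984, 111.17579650878906), 87.44477081298828) 
side 224 538 223.09068050050655 ((476.94970703125, -58.6922492980957), (60.402259826660156, 57.870601654052734), 47.47924041748047) ((478.1264343261719, -59.012718200683594), 31.534713745117188)
top 70 1070 70.56788799408844 ((476.56842041015625, -54.04361343383789), (99.45994567871094, 139.95553588867188), 88.32945251464844) 
top 176 1282 176.45619638201947 ((478.66412353515625, -57.07316207885742), (61.9063835144043, 111.38681030273438), 86.98761749267578) 
top 224 741 224.41001152548006 ((477.4247741699219, -55.898193359375), (58.23533248901367, 58.610225677490234), 43.894962310791016) ((478.12115478515625, -55.709556579589844), 30.112871170043945)
```

View pics/end.png

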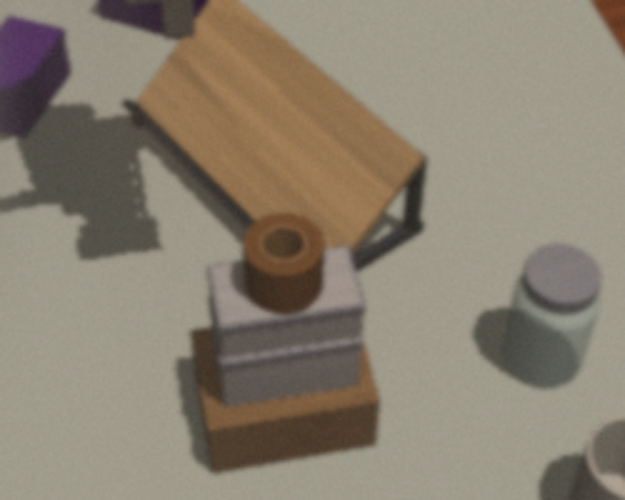

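The stack is complete: the roll at crop (285,255) stands flat in the middle of the flat tin, the tins are square on the carton, and the rack is empty. I hand in.

```bash
python3 -c "
from plant import *
print(close_job())"
```

```text
the job is handed in; nothing more can be done
None
```

I stacked the tall tin and then the flat tin square on the carton, laid the tape roll flat on top, and handed the job in at about 22.5 s of the 72 s allowed. No verdict is reported.

**Last checks (depth from both cameras):**

| Check | Measured | Limit |
|---|---|---|
| Roll to flat tin | about 1–2 mm | 14 mm |
| Flat tin to tall tin | about 2 mm | 12 mm |
| Flat tin to carton | about 3–4 mm | 16 mm |
| Tall tin to carton (before the flat tin went on) | about 2 mm | 12 mm |
| Tins in line with carton | within about 1.5° | 8° |
| Carton movement | about 1 mm, which is measurement noise | 20 mm |

- **Heights:** the carton, flat tin and roll tops read about 70, 176 and 224 mm, as they should. The gripper was clear and at rest when I handed in.
- **Disagreement:** the two cameras differ by about 1–4 mm in absolute position, mostly in y. I compared positions within one camera and averaged the two for targets.
- **Problem on the way:** tilting the tool the full 40° onto the rack ran joint 5 into its lower limit. I grasped both tins with the tool tilted 22° and placed them with it tilted 18° the other way.
- **Not checked:** I did not measure the mug and jar, but the arm never worked near them and the jar looks undisturbed in the last picture.

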